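Free the dish brush from the hooded drainer

ROBOT

A 6-joint arm with a two-finger parallel gripper is mounted at the origin on a cart in front of the work surface, level with it; the furniture and walls round the work are solid. World frame = base frame: x ahead of the robot, y to its left, z up, the work surface at z = 0. Lengths are in m, angles in degrees, forces in N, time in s.
With the tool pointing down it reaches from about 0.325 to 0.775 m from the base axis. Payload 5.5 kg.
Tool frame: the origin (TCP) lies on the centre line of the jaws, within the pads' length; the fingertips stand 11 mm ahead of it and the grasp point (between the pads) lies 8 mm behind it; z points along the fingers, y is the line along which they close (so a half turn about z gives the same grasp; the last joint's range is limited). The gripper opens to 88 mm and grips with 3 to 60 N. Pads are 20 mm wide; open, the fingers measure 115 mm over their backs; the gripper's body (75 mm by 178 mm) begins 61 mm behind the grasp point.
Start: joints at [-3.249, 5.22, 70.514, -0, 104.267, -3.249], TCP at [0.6, -0, 0.234] pointing down, gripper open.
Joint ranges: [-164.24, 164.24], [-49.07, 125.15], [9.68, 141.18], [-86.29, 266.29], [3.28, 154.24], [-151.56, 151.56]. Speed limits (degrees/s): [147.25, 147.25, 172.46, 180, 180, 180].

INTERFACE

Orientations are given as [roll, pitch, yaw] about the fixed x, y, z axes, in that order (R = Rz(yaw) Ry(pitch) Rx(roll)).
In Python, from station import robot, viewer gives the robot as it stands. Calls block until the motion is done:
- robot.movep(position, orientation): joint-space move of the TCP to a pose.
- robot.move_l(position, rate=0.15, ori=None, f_stop=None): straight line of the TCP; ori=None keeps the orientation; rate is the mean speed in m/s. With f_stop (N) it stops when the force on the tool has changed by that much, and returns True; else False.
- robot.goto_joints(angles): joint-space move.
- robot.ungrasp() and robot.close(newtons=None): open the fingers fully, or close them until they stop; newtons is the grip in N (None keeps the last).
- robot.pause(seconds).
- robot.ik(position, orientation): joint angles nearest the present ones, or None.
- viewer.snapshot(name): name is "scene" or "side" or "wrist"; returns (picture, depth): 400x640x3 uint8, blue, green, red; 400x640 float32, m along the optical axis (not along the pixel's ray), 0 where there is no reading.
- viewer.get_calibration(name): a dict with "fx", "fy", "cx", "cy" (pixels), "k1" (the pictures are not rectified: a ray, as slopes to the right and down, at radius r is drawn at 1 + k1 r^2 times it, then the intrinsics apply), "R" (3x3) and "t" (3): a world point X has camera coordinates R X + t. Camera axes: x right, y down, z forward; pixel columns grow to the right and rows downward; lengths in m; the calibration is good to about 2 mm. A picture is of the moment at which its call begins: read the wrist's pose just before it. get_calibration takes no time and is no camera call; for the wrist camera it gives the pose at the moment of the call.
A pose or a line that the arm cannot do raises robot.MotionError and nothing moves.
- robot.finish_job(): hands the job in; it is judged then, once.
Trained networks look in the newest picture that a camera, given by its name, has taken for a name from the list of things; names that differ only in an ending like _2 or _b are one class to them, and where a whole thing is asked for, a point or a joint stands for the part that bears it (a point fixed in the world has none). Each returns a list of dicts, best first, with "score" (0 to 1); they miss things now and then, are a little off and sometimes report something else, mostly with a low value. They report only what shows in the picture. A call takes as long as a camera call.
- viewer.regions_of(camera, name): "region" (400x640 bool, what is visible of it) and "extent" ([left, top, width, height] in pixels, round what is visible of it).
Readings, each from a call of its own:
- robot.get_t(): time.
- robot.get_joint_positions(): joint angles.
- robot.get_joint_vel(): joint speeds.
- robot.get_effort(): joint torques, N m.
- robot.get_ee_pos(): TCP position.
- robot.get_ee_rot(): TCP orientation.
- robot.get_ft_force(): force on the tool from outside, world axes, zero at the start.
- robot.get_torque(): the same for the moment, N m.
- robot.get_grip_width(): finger opening in m.
- robot.get_finger_force(): force on a finger pad.
Only numpy, scipy, OpenCV 4.12 (cv2) and the standard library are available. Lean on these libraries where they do the work, as an engineer would, in place of code of your own. Each camera call takes 0.05 s, during which the arm holds its last target. There are 200 camera calls.

TASK

First swing the keeper lever of the utensil drainer off the brush until its pin stands over the notch in the rim of its quadrant (between the two small raised beads), leaving it there. Then tilt the dish brush diagonally out through the gap between the hood and the tall end plate, and finish while holding it still in the gripper, the whole brush above and clear of the drainer, higher than the end plate. Leave the things standing around where they are.

Things in the scene. Friction and masses are not known exactly. Their poses are not given: they have to be found in the camera images.
- drainer: Grey utensil drainer tray fixed on the worktop, 343 long (x) x 128 wide (y) mm. Origin on the worktop below the hood's open edge, mid-width; x along the tray from hood to end plate, z up. Floor top z=4. Open well x=0..200, 120 wide inside; side walls 4 thick, 62 high. Lever pedestal outside the left (+y) wall: x=-12..72, y to 124, up to z=95.
- hood_edge (a point): Middle of the hood's open lower edge (ceiling underside), at (0,0,95) mm of the drainer, same axes. The hood, a closed box with wooden top, covers drainer x=-139..0, 120 wide inside, ceiling 95 and top 103 above the worktop.
- plate_top (a point): Middle of the top rim of the tall end plate, at (202.5,0,142) mm of the drainer; plate 5 thick (rim 10), as wide as the tray.
- keeper (a joint): Keeper lever, vertical hinge, rad. 0 = square across the well over the brush, towards drainer -y; starts between 0 and 0.45; grows anticlockwise seen from above, knob sweeping through drainer +x to the left side; stop at 2.08. The notch, a gap in the quadrant's rim between two small beads, is at 1.90. Light friction (0.6 N at the knob); it stays where it is left.
- keeper_knob (a point): Middle of the black upright round knob at the lever's end: 20 diameter, top 19 mm above this point, graspable to 13 mm below it; 140 mm from the pivot. Flat lever arm (14 wide, 72..80 mm above the worktop) below it.
- keeper_pivot (a point): On the lever's vertical pivot axis, at the height of the knob's middle (97 mm); at (30, 82) mm in the drainer's x, y.
- brush_grip (a point): Middle of the brush's wooden stick, to be grasped: 16 wide, 19 high. y axis along the stick from head to stick end, z up as it lies, 13.5 mm above the drainer's floor. Brush 281 long, 70 g; rear end of head 190 mm behind, stick end 90 mm ahead. It lies head under the hood, stick end towards the end plate; 40 mm or more free from stick to side walls.
- brush_head (a point): Centre of the brush's head (62 wide, 61 long, 32 high), 160 mm behind brush_grip along the brush.
- brush_end (a point): Free end of the brush's stick, 90 mm ahead of brush_grip along the brush.
- shaker: Salt shaker, 44 diameter, 90 high, stands left of the hood; origin under its centre. To be left alone.
- spice_jar: Spice jar with a red lid, 45 diameter, 106 high, stands right of the drainer; origin under its centre. To be left alone.
- fruit: Lemon, 58x75x55, on the right of the worktop; origin under its centre. To be left alone.

How it is judged (in metres and radians):
On the way:
1. the keeper lever sits in the notch while the brush still lies in the drainer (value of joint keeper between 1.77 and 2.03 rad and z of each of brush_head, brush_end in the frame of drainer below 0.09 m and velocity of joint keeper below 0.2 rad/s), for 0.2 s.
At the end, for the whole second after the job is handed in: Lever within 0.13 rad of its notch (1.90 rad); fingers hold the brush still (under 0.05 m/s), its head's centre over 0.157 m and stick end over 0.15 m above the worktop, nothing of it touching the drainer; shaker, spice jar and lemon within 30 mm of their starts (value of joint keeper between 1.77 and 2.03 rad and height (world z) of brush_head above 0.157 m and height (world z) of brush_end above 0.15 m and contact force between the fingers and brush above 1 N and contact force between brush and drainer below 0.1 N and linear speed of brush below 0.05 m/s and distance of each of shaker, spice_jar, fruit from where it was at the start of the episode below 0.03 m); the arm keeps its last pose, push and grip.
It fails at once if the salt shaker is pushed or knocked over (distance of shaker from where it was at the start of the episode above 0.03 m or angle between shaker's own z axis and vertical above 0.5 rad).
It fails at once if the spice jar is pushed or knocked over (distance of spice_jar from where it was at the start of the episode above 0.03 m or angle between spice_jar's own z axis and vertical above 0.5 rad).
It fails at once if the lemon is pushed or knocked over (distance of fruit from where it was at the start of the episode above 0.03 m).
It also fails if it takes over 51 s, if anything falls off the work surface, if the arm or the gripper's body presses on something with over 40 N, if the wrist force passes 120 N, or if a joint passes its speed limit or range.

## Working session

There is one attempt and no reset: what is moved stays moved. The work goes in short steps, each a Python script; the robot and the scene stay as the last script left them, time stands still between calls to the robot, and variables do not carry over. Pictures are saved under pics/ and viewed, at most 10 in all, crops included, and the job is handed in when it is done.

```bash
mkdir -p pics; ls; cat > h.py <<'E'
import numpy as np, cv2
from station import robot, viewer
def cloud(name, depth, cal=None):
    c=cal or viewer.get_calibration(name)
    v,u=np.mgrid[0:400,0:640]
    K=np.array([[c['fx'],0,c['cx']],[0,c['fy'],c['cy']],[0,0,1.]])
    p=cv2.undistortPoints(np.stack([u,v],-1).reshape(-1,1,2).astype(float),K,np.array([c['k1'],0,0,0.])).reshape(400,640,2)
    X=np.dstack([p[...,0]*depth,p[...,1]*depth,depth])
    W=(X-np.array(c['t']))@np.array(c['R'])
    W[depth<=0]=np.nan
    return W
E
cat > a.py <<'E'
from h import *
for n in ['scene','side']:
    img,d=viewer.snapshot(n); cv2.imwrite(f'pics/{n}0.png',img); W=cloud(n,d); np.save(f'{n}.npy',W)
    for k in ['drainer','keeper','keeper_knob','brush_grip','brush_head','shaker','spice_jar','fruit']:
        for r in viewer.regions_of(n,k)[:2]:
            P=W[r['region']]; P=P[~np.isnan(P[:,0])]
            np.save(f'{n}_{k}.npy',P) if r['score']>.3 else 0
            if len(P): print(n,k,round(r['score'],2),r['extent'],len(P),np.percentile(P,[2,50,98],axis=0).round(3).tolist())
E
python3 a.py
```

```text
pics
scene drainer 0.59 [242.9, 162.9, 95.9, 91.8] 4888 [[0.349, 0.014, 0.004], [0.455, 0.085, 0.074], [0.704, 0.206, 0.134]]
scene keeper 0.78 [268.6, 187.9, 53.3, 14.3] 182 [[0.506, 0.066, 0.075], [0.571, 0.092, 0.082], [0.593, 0.19, 0.116]]
scene keeper_knob 0.69 [285.0, 189.5, 32.1, 13.1] 82 [[0.531, 0.066, 0.077], [0.578, 0.076, 0.085], [0.587, 0.152, 0.115]]
scene keeper_knob 0.17 [409.6, 278.6, 34.2, 22.3] 595 [[0.381, -0.385, 0.001], [0.393, -0.358, 0.039], [0.477, -0.322, 0.054]]
scene shaker 0.75 [221.4, 213.6, 16.2, 29.1] 349 [[0.336, 0.213, 0.002], [0.346, 0.221, 0.046], [0.369, 0.244, 0.089]]
scene spice_jar 0.81 [352.2, 201.9, 13.8, 37.9] 552 [[0.555, -0.106, 0.006], [0.562, -0.092, 0.065], [0.589, -0.067, 0.109]]
scene fruit 0.62 [411.4, 280.6, 30.0, 23.7] 543 [[0.381, -0.385, 0.015], [0.392, -0.36, 0.04], [0.418, -0.326, 0.055]]
side drainer 0.71 [262.0, 156.1, 115.9, 79.7] 4804 [[0.359, 0.012, 0.001], [0.512, 0.075, 0.06], [0.703, 0.203, 0.122]]
side keeper_knob 0.61 [306.1, 177.1, 39.0, 21.5] 198 [[0.502, 0.063, 0.008], [0.569, 0.112, 0.081], [0.624, 0.192, 0.117]]
side brush_grip 0.56 [319.3, 195.4, 40.8, 10.5] 179 [[0.53, 0.102, 0.003], [0.592, 0.121, 0.021], [0.662, 0.148, 0.027]]
side brush_head 0.51 [318.7, 196.0, 36.3, 9.5] 160 [[0.529, 0.102, 0.01], [0.591, 0.12, 0.021], [0.661, 0.135, 0.026]]
side shaker 0.5 [258.5, 171.9, 13.4, 19.0] 156 [[0.337, 0.135, 0.026], [0.357, 0.219, 0.065], [0.376, 0.234, 0.099]]
side spice_jar 0.93 [340.1, 217.9, 14.1, 36.3] 480 [[0.557, -0.109, 0.005], [0.575, -0.103, 0.076], [0.597, -0.071, 0.108]]
side spice_jar 0.74 [258.5, 171.5, 13.2, 17.1] 121 [[0.341, 0.212, 0.041], [0.357, 0.219, 0.068], [0.373, 0.232, 0.09]]
side fruit 0.75 [287.5, 318.5, 24.3, 24.5] 488 [[0.383, -0.39, 0.022], [0.408, -0.369, 0.043], [0.433, -0.335, 0.054]]
```

```bash
cat > b.py <<'E'
from h import *
for p in ([0.5,0.09,0.38],[0.5,0.09,0.34],[0.5,0.09,0.3]):
    try: robot.movep(p,[180,0,0]); break
    except robot.MotionError as e: print(e)
print(robot.get_ee_pos(),robot.get_ee_rot(),robot.get_joint_positions())
c=viewer.get_calibration('wrist'); img,d=viewer.snapshot('wrist'); cv2.imwrite('pics/w1.png',img)
W=cloud('wrist',d,c); np.save('w1.npy',W); print(-np.array(c['R']).T@np.array(c['t']))
for k in ['drainer','keeper','keeper_knob','brush_grip','brush_head','shaker','spice_jar']:
    for r in viewer.regions_of('wrist',k)[:2]:
        P=W[r['region']]; P=P[~np.isnan(P[:,0])]
        if len(P): print(k,round(r['score'],2),r['extent'],len(P),np.percentile(P,[2,50,98],axis=0).round(3).tolist())
s=cv2.imread('pics/side0.png')[140:260,240:400]; a=cv2.imread('pics/scene0.png')[145:265,220:380]
cv2.imwrite('pics/s1.png',np.vstack([cv2.resize(x,None,fx=2.5,fy=2.5,interpolation=cv2.INTER_CUBIC) for x in(a,s)]))
E
python3 b.py
```

```text
[0.50010799 0.08989173 0.37954487] [1.79993248e+02 3.62067031e-02 3.28275507e-02] [ 6.35492024e+00 -4.18273141e+00  6.48543599e+01 -3.12561100e-03
  1.19365101e+02  9.63205587e+01]
[0.56634353 0.08975417 0.52923334]
drainer 0.76 [225.0, 8.4, 145.5, 265.6] 21503 [[0.37, 0.031, 0.001], [0.541, 0.117, 0.065], [0.701, 0.207, 0.14]]
keeper 0.95 [256.5, 108.9, 89.5, 73.0] 950 [[0.502, 0.067, 0.077], [0.55, 0.126, 0.079], [0.594, 0.192, 0.115]]
keeper_knob 0.58 [252.8, 107.7, 90.3, 73.9] 1166 [[0.5, 0.067, 0.003], [0.549, 0.13, 0.079], [0.594, 0.194, 0.115]]
brush_grip 0.83 [290.3, 70.6, 34.7, 111.2] 874 [[0.491, 0.096, 0.003], [0.591, 0.123, 0.021], [0.663, 0.142, 0.025]]
brush_head 0.63 [293.5, 70.3, 27.0, 112.4] 988 [[0.49, 0.096, 0.002], [0.596, 0.123, 0.021], [0.665, 0.145, 0.026]]
shaker 0.61 [250.1, 236.5, 10.9, 22.5] 184 [[0.348, 0.133, -0.002], [0.366, 0.215, 0.034], [0.504, 0.226, 0.368]]
spice_jar 0.88 [409.9, 111.8, 52.4, 27.0] 1314 [[0.557, -0.104, 0.015], [0.578, -0.074, 0.104], [0.597, -0.062, 0.107]]
spice_jar 0.48 [226.1, 11.7, 148.7, 260.8] 21748 [[0.37, 0.031, 0.001], [0.542, 0.118, 0.063], [0.701, 0.208, 0.14]]
```

View pics/w1.png

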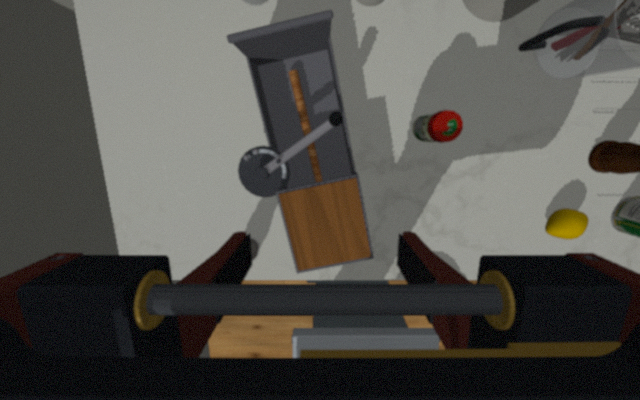

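View pics/s1.png

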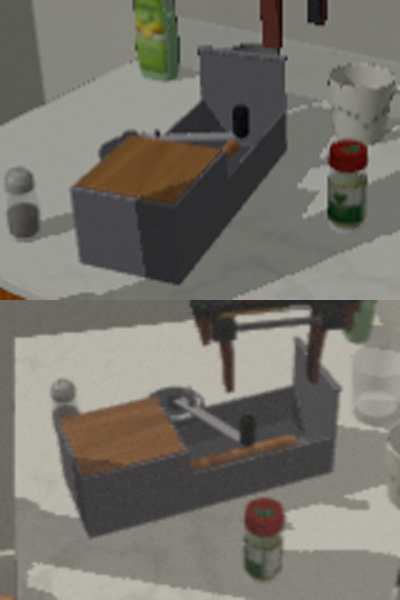

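The wrist picture shows the hood (wood) at (325,225), the plate at (285,35), the lever from its pivot (262,170) to the knob (336,118), and the stick from (293,70) to (318,180). Next I'll fit the drainer pose from the cloud.

```bash
cat > c.py <<'E'
from h import *
W=np.load('w1.npy')
def sel(u0,v0,u1,v1,z0,z1):
    P=W[v0:v1,u0:u1].reshape(-1,3); return P[(P[:,2]>z0)&(P[:,2]<z1)]
hood=sel(270,170,380,275,.097,.112); rim=sel(220,5,340,70,.136,.150)
for n,P in (('hood',hood),('rim',rim)):
    print(n,len(P),np.median(P[:,2]),cv2.minAreaRect((P[:,:2]*1000).astype(np.float32)))
hc=np.array(cv2.minAreaRect(hood[:,:2].astype(np.float32))[0]); rc=np.array(cv2.minAreaRect(rim[:,:2].astype(np.float32))[0])
a=rc-hc; print('dist',np.linalg.norm(a),'expect',.2025+.0695); a/=np.linalg.norm(a); yaw=np.arctan2(a[1],a[0])
o=((hc+a*.0695)+(rc-a*.2025))/2
R=np.array([[a[0],-a[1]],[a[1],a[0]]]); print('yaw',np.degrees(yaw),'origin',o)
np.savez('pose.npz',o=o,R=R,yaw=yaw)
piv=o+R@[.03,.082]
kn=sel(325,108,346,130,.105,.122); kc=kn[:,:2].mean(0); print('knob',len(kn),kn.mean(0),'piv',piv,np.linalg.norm(kc-piv))
dl=R.T@(kc-piv); print('keeper',np.arctan2(dl[0],-dl[1]))
st=sel(285,60,330,185,.015,.032); q=(st[:,:2]-o)@R
print('stick in drainer', len(q),np.median(st[:,2]))
ln=cv2.fitLine(q[np.abs(q[:,1])<.06].astype(np.float32),cv2.DIST_HUBER,0,.001,.001).ravel(); print(ln, np.percentile(q,[1,50,99],axis=0))
for n in('shaker','spice_jar'): print(n,(np.median(np.load(f'side_{n}.npy')[:,:2],0)-o)@R)
E
python3 c.py
```

```text
hood 6932 0.10110561122300668 ((428.06097412109375, 85.97679901123047), (140.1537322998047, 127.76419830322266), 12.153522491455078)
rim 1014 0.1401257575390033 ((693.0747680664062, 143.41175842285156), (11.020074844360352, 131.65087890625), 12.095165252685547)
dist 0.27116617850361535 expect 0.272
yaw 12.228282474774703 origin [0.4955767  0.10060909]
knob 167 [0.58806201 0.07277208 0.11373481] piv [0.50752785 0.18710285] 0.1398473264438564
keeper 0.4002465338291563
stick in drainer 878 0.021415081179626712
[9.9982095e-01 1.8923009e-02 9.0859957e-02 9.9305029e-04] [[-0.00743202 -0.00651222]
 [ 0.09982322  0.00081198]
 [ 0.17454074  0.00934961]]
shaker [-0.10996058  0.14505575]
spice_jar [-0.11057061  0.144687  ]
```

```bash
cat > d.py <<'E'
from h import *
z=np.load('pose.npz'); o,R,yaw=z['o'],z['R'],float(z['yaw']); Y=np.degrees(yaw)
piv=o+R@[.03,.082]
print('t',robot.get_t())
def K(th,zz,off=0): 
    p=piv+R@(np.array([np.sin(th),-np.cos(th)])*.14); return [*p,zz]
def O(th,b): return [180,0,(Y+np.degrees(th)+b+180)%360-180]
best=None
for b in (90,-90,0,180):
    js=[robot.ik(K(t,.101),O(t,b)) for t in (.40,.9,1.4,1.9)]
    print(b,[None if j is None else [round(float(j[0])),round(float(j[5]))] for j in js])
    if all(j is not None for j in js) and abs(js[0][5]-js[-1][5])<120:
        c=max(abs(j[5]) for j in js)+(0 if abs(b)==90 else 20)
        if best is None or c<best[0]: best=(c,b)
b=best[1]; print('use',b)
robot.movep(K(.40,.19),O(.40,b)); robot.move_l(K(.40,.101),.12,f_stop=10)
robot.close(15); print('w',robot.get_grip_width(),robot.get_ee_pos())
for t in np.linspace(.40,1.90,9)[1:]: robot.move_l(K(t,.101),.1,O(t,b))
print(robot.get_ft_force(),robot.get_grip_width()); robot.pause(.2)
robot.ungrasp(); robot.move_l(K(1.9,.2),.15); print(robot.get_t())
robot.movep([*(o+R@[.0,.0]),.36],[180,0,Y])
c=viewer.get_calibration('wrist'); img,d=viewer.snapshot('wrist'); cv2.imwrite('pics/w2.png',img); W=cloud('wrist',d,c); np.save('w2.npy',W)
r=viewer.regions_of('wrist','keeper')
if r:
    P=W[r[0]['region']]; P=P[P[:,2]>.105]; kc=np.median(P[:,:2],0); dl=R.T@(kc-piv); print('keeper',r[0]['score'],len(P),np.linalg.norm(dl),np.arctan2(dl[0],-dl[1]))
r=viewer.regions_of('wrist','brush_grip')
for x in r[:1]:
    P=W[x['region']]; P=P[(P[:,2]>.015)&(P[:,2]<.034)]; q=(P[:,:2]-o)@R; print(x['score'],x['extent'],np.percentile(q,[0,1,50,99,100],axis=0).round(4).tolist(),np.percentile(P[:,2],[5,50,95]), cv2.fitLine(q.astype(np.float32),cv2.DIST_HUBER,0,.001,.001).ravel())
print(robot.get_t())
E
python3 d.py
```

```text
t 2.8333
90 [[4, -31], [8, -56], [14, -79], [20, -101]]
-90 [[4, 149], [8, 124], [14, 101], [20, 79]]
0 [[4, 59], [8, 34], [14, 11], [20, -11]]
180 [[4, -121], [8, -146], None, None]
use 0
w 0.019294529437950448 [0.58781186 0.07307672 0.10091844]
[ 7.47564678  3.97327424 -4.39476463] 0.019918954289403334
11.0333
keeper 0.91 239 0.13821841518907219 1.8967759591235946
0.82 [318.5, 58.7, 11.9, 119.8] [[-0.0091, -0.0052], [-0.0058, -0.0051], [0.0943, 0.0016], [0.1748, 0.0095], [0.1763, 0.0096]] [0.01745855 0.02155813 0.02467297] [9.9991256e-01 1.3223384e-02 5.7339959e-02 7.6669641e-04]
12.675
```

View pics/w2.png

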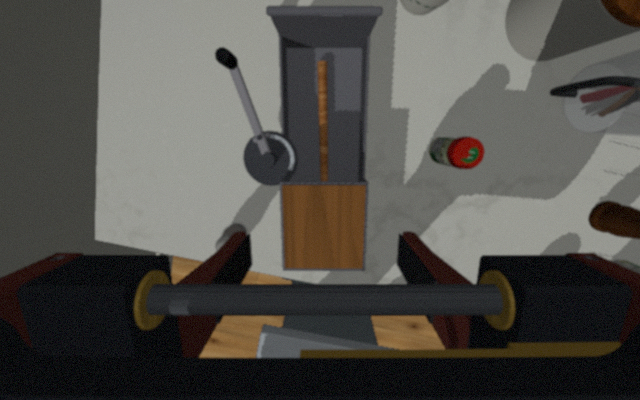

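The lever sits in the notch: the knob is at (227,58), which measures 1.897 rad. The brush stick, at (322,58) to (323,180), is free. Next I'll plan the tilt-out path in the drainer's x-z plane.

```bash
cat > plan.py <<'E'
import numpy as np, heapq, sys
off=.035; s0=.0865   # grip offset along stick from brush_grip; brush_grip x
def seg(a,b,n): return np.linspace(a,b,n)
def box(s1,s2,h1,h2,d=.006):
    S,H=np.meshgrid(np.linspace(s1,s2,int((s2-s1)/d)+2),np.linspace(h1,h2,int((h2-h1)/d)+2)); return np.c_[S.ravel(),H.ravel()]
stick=box(-.13,.09,-.0095,.0095); head=box(-.191,-.129,-.0135,.0185)
body=box(off-.0375,off+.0375,.071,.20,.012); fing=box(off-.012,off+.012,-.009,.07)
inner=[(-.139,0,.095,.103),(-.2,.3,-.05,.004),(-.145,-.135,0,.103),(.1975,.2075,0,.142)]
wide=inner+[(-.012,.072,0,.095),(-.139,.2,0,.062)]
def dist(P,B):
    dx=np.maximum(np.maximum(B[0]-P[:,0],P[:,0]-B[1]),0); dz=np.maximum(np.maximum(B[2]-P[:,1],P[:,1]-B[3]),0); return np.hypot(dx,dz).min()
def clear(x,z,f):   # brush_grip pose, f rad
    c,s=np.cos(f),np.sin(f); T=lambda P: np.c_[x+P[:,0]*c-P[:,1]*s, z+P[:,0]*s+P[:,1]*c]
    br=T(np.r_[stick,head]); b=T(body)
    fl=dist(br,inner[1])
    return min(min(dist(br,B) for B in (inner[0],inner[2],inner[3])), fl+.004, min(dist(b,B) for B in wide), min(dist(T(fing),B) for B in (inner[0],inner[3])))
if __name__=='__main__':
    D=.005; A=np.radians(3); memo={}
    def C(n):
        if n not in memo: memo[n]=clear(s0+n[0]*D,.0175+n[1]*D,n[2]*A)
        return memo[n]
    st=(0,0,0); pq=[(0,st)]; g={st:0}; par={}; end=None
    print('start clear',C(st))
    while pq:
        c,n=heapq.heappop(pq)
        if c>g[n]+1e-9: continue
        x,z,f=s0+n[0]*D,.0175+n[1]*D,n[2]*A
        if z-.16*np.sin(f)>.185: end=n;break
        for d in [(i,j,k) for i in(-1,0,1) for j in(-1,0,1) for k in(-1,0,1) if (i,j,k)!=(0,0,0)]:
            m=tuple(np.add(n,d))
            if not(-8<=m[0]<=30 and 0<=m[1]<=60 and 0<=m[2]<=22): continue
            cl=C(m)
            if cl<.003: continue
            w=np.sqrt(d[0]**2+d[1]**2+(1.5*d[2])**2)*(1+(.012/cl)**3)
            if c+w<g.get(m,1e9): g[m]=c+w; par[m]=n; heapq.heappush(pq,(c+w,m))
    print(end,len(g)); path=[end]
    while path[-1]!=st: path.append(par[path[-1]])
    path=path[::-1]; Q=np.array([[s0+n[0]*D,.0175+n[1]*D,n[2]*A] for n in path]); np.save('path.npy',Q)
    for n,q in zip(path,Q): print(np.round(q[:2],3),round(np.degrees(q[2])),round(C(n),4))
E
python3 plan.py
python3 - <<'E'
from h import *
W=np.load('w2.npy'); z=np.load('pose.npz'); q=(W[...,:2]-z['o'])@z['R']; Z=W[...,2]
m=(Z>.055)&(Z<.066)&(q[...,0]>.09)&(q[...,0]<.18)
y=q[...,1][m]
for s in (1,-1):
    k=(y*s>.05)&(y*s<.075); print(k.sum(),np.percentile(y[k],[5,50,95]),np.median(Z[m][k]))
E
```

```text
start clear 0.004000000000000002
(np.int64(22), np.int64(41), np.int64(4)) 9011
[0.086 0.018] 0 0.004
[0.086 0.023] 0 0.009
[0.086 0.028] 0 0.0125
[0.086 0.032] 0 0.0147
[0.086 0.038] 0 0.0181
[0.086 0.042] 0 0.021
[0.081 0.048] 3 0.0235
[0.081 0.053] 3 0.0248
[0.081 0.058] 3 0.0248
[0.081 0.062] 6 0.0246
[0.081 0.068] 9 0.0243
[0.081 0.073] 9 0.0244
[0.081 0.078] 12 0.0246
[0.086 0.082] 15 0.02
[0.086 0.088] 15 0.0201
[0.086 0.092] 18 0.0196
[0.092 0.098] 21 0.0164
[0.092 0.103] 21 0.0163
[0.096 0.108] 24 0.0149
[0.096 0.112] 24 0.0138
[0.102 0.118] 27 0.0139
[0.106 0.122] 30 0.0153
[0.111 0.128] 30 0.016
[0.116 0.132] 33 0.0172
[0.122 0.132] 33 0.0172
[0.126 0.132] 33 0.0172
[0.132 0.132] 33 0.0172
[0.136 0.138] 33 0.02
[0.142 0.143] 33 0.0188
[0.146 0.148] 36 0.0243
[0.152 0.153] 36 0.024
[0.156 0.153] 36 0.0232
[0.161 0.158] 36 0.0242
[0.166 0.162] 36 0.0248
[0.172 0.167] 36 0.0237
[0.176 0.172] 36 0.0227
[0.182 0.178] 36 0.0219
[0.186 0.182] 36 0.0233
[0.192 0.188] 33 0.0212
[0.196 0.192] 30 0.024
[0.196 0.198] 27 0.0271
[0.196 0.202] 24 0.0291
[0.196 0.208] 21 0.0329
[0.196 0.213] 18 0.0422
[0.196 0.218] 15 0.0543
[0.196 0.223] 12 0.0677
212 [0.0599068  0.06144559 0.06363153] 0.06014587842518378
206 [-0.06250647 -0.06056157 -0.05875703] 0.06005003676688872
```

```bash
cat > e.py <<'E'
from h import *
import plan
z=np.load('pose.npz'); o,R,Y=z['o'],z['R'],float(np.degrees(z['yaw']))
Q=np.load('path.npy'); Q=Q[[0,5,12,15,18,20,23,26,30,34,37,40,len(Q)-1]]
def tcp(q,side):
    x,zz,f=q; c,s=np.cos(f),np.sin(f); a,h=plan.off,.002
    X=o+R@[x+a*c-h*s,.0005]; return [*X,zz+a*s+h*c],[180,(1 if side else -1)*np.degrees(f),Y-180 if side else Y]
def chk(side):
    J=[robot.ik(*tcp(q,side)) for q in Q]
    return J
for side in (1,0):
    J=chk(side); print(side,[None if j is None else np.round(j).astype(int).tolist() for j in J][::3])
E
cat > f.py <<'E'
from e import *
side=1 if all(j is not None for j in chk(1)) else 0
p,ori=tcp(Q[0],side)
robot.movep([p[0],p[1],.16],ori)
print('stop',robot.move_l([p[0],p[1],.075],.12,f_stop=8),robot.move_l(p,.06,f_stop=6),robot.get_ee_pos(),robot.get_ft_force())
robot.close(45); print('w',robot.get_grip_width(),robot.get_finger_force(),'t',robot.get_t())
E
python3 e.py; python3 f.py
```

```text
1 [[9, 13, 84, 0, 83, -94], [8, -6, 96, 1, 72, -95], [7, -15, 103, 3, 59, -96], [8, -9, 96, 3, 58, -95], [9, 16, 60, 1, 93, -93]]
0 [[9, 13, 84, 0, 83, 86], [8, -6, 96, 1, 72, 85], [7, -15, 103, 3, 59, 84], [8, -9, 96, 3, 58, 85], [9, 16, 60, 1, 93, 87]]
1 [[9, 13, 84, 0, 83, -94], [8, -6, 96, 1, 72, -95], [7, -15, 103, 3, 59, -96], [8, -9, 96, 3, 58, -95], [9, 16, 60, 1, 93, -93]]
0 [[9, 13, 84, 0, 83, 86], [8, -6, 96, 1, 72, 85], [7, -15, 103, 3, 59, 84], [8, -9, 96, 3, 58, 85], [9, 16, 60, 1, 93, 87]]
stop False False [0.61459161 0.12690709 0.02011982] [-0.06173759 -0.25965597 -0.86364264]
w 0.013812980119693544 44.99756192788482 t 18.375
```

```bash
cat > g.py <<'E'
from e import *
robot.close(60)
F0=np.array(robot.get_ft_force())
for i,q in enumerate(Q[1:6],1):
    p,ori=tcp(q,1); s=robot.move_l(p,.06,ori,f_stop=12)
    print(i,s,(np.array(robot.get_ft_force())-F0).round(1),round(robot.get_grip_width(),4),round(robot.get_t(),1))
    if s: break
n=[]
for k in('scene','side'):
    img,d=viewer.snapshot(k); n.append(cv2.resize(img[120:260,225:385] if k=='side' else img[110:250,220:380],None,fx=2.5,fy=2.5,interpolation=cv2.INTER_CUBIC))
cv2.imwrite('pics/m1.png',np.hstack(n))
E
python3 g.py
```

```text
1 [[9, 13, 84, 0, 83, -94], [8, -6, 96, 1, 72, -95], [7, -15, 103, 3, 59, -96], [8, -9, 96, 3, 58, -95], [9, 16, 60, 1, 93, -93]]
0 [[9, 13, 84, 0, 83, 86], [8, -6, 96, 1, 72, 85], [7, -15, 103, 3, 59, 84], [8, -9, 96, 3, 58, 85], [9, 16, 60, 1, 93, 87]]
1 False [ 1.   0.4 -1.6] 0.0133 19.2
2 False [ 0.1  0.6 -1.8] 0.014 20.0
3 False [ 0.2 -0.8 -1.6] 0.0138 20.5
4 False [ 0.6 -0.2 -1.2] 0.0135 21.0
5 False [ 0.6  0.4 -1.9] 0.0136 21.3
```

View pics/m1.png

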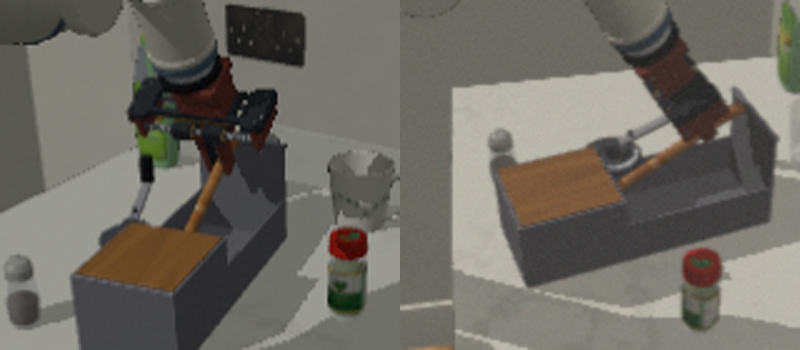

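The side view shows the brush tilted in the gripper, with its free end at (740,108) next to the plate top. Forces are small, so I'll continue.

```bash
cat > k.py <<'E'
from e import *
F0=np.array(robot.get_ft_force())
for i,q in enumerate(Q[6:],6):
    p,ori=tcp(q,1); s=robot.move_l(p,.06,ori,f_stop=8)
    print(i,s,(np.array(robot.get_ft_force())-F0).round(1),round(robot.get_grip_width(),4),round(robot.get_t(),1))
    if s: break
n=[]
for k in('scene','side'):
    img,d=viewer.snapshot(k); W=cloud(k,d); n.append(cv2.resize(img[90:250,225:385] if k=='side' else img[90:250,220:380],None,fx=2.5,fy=2.5,interpolation=cv2.INTER_CUBIC))
    for r in viewer.regions_of(k,'brush_head')[:1]:
        P=W[r['region']]; P=P[~np.isnan(P[:,0])]; q=(P[:,:2]-o)@R; P=np.c_[q,P[:,2]]; print(k,r['score'],np.percentile(P,[3,50,97],axis=0).round(3).tolist())
cv2.imwrite('pics/m2.png',np.hstack(n))
E
python3 k.py
```

```text
1 [[9, 13, 84, 0, 83, -94], [8, -6, 96, 1, 72, -95], [7, -15, 103, 3, 59, -96], [8, -9, 96, 3, 58, -95], [9, 16, 60, 1, 93, -93]]
0 [[9, 13, 84, 0, 83, 86], [8, -6, 96, 1, 72, 85], [7, -15, 103, 3, 59, 84], [8, -9, 96, 3, 58, 85], [9, 16, 60, 1, 93, 87]]
6 False [ 0.5 -1.5 -1.1] 0.0136 21.9
7 False [ 1.1 -0.7 -1.5] 0.0135 22.4
8 False [ 0.5 -1.2 -0.6] 0.0137 23.0
9 False [ 0.4 -1.6 -1.2] 0.0142 23.5
10 False [ 0.8 -1.5 -0.7] 0.0136 24.0
11 False [ 0.1 -1.2 -0.9] 0.0137 24.5
12 False [ 0.6 -0.  -1.3] 0.0138 24.9
scene 0.91 [[0.012, -0.026, 0.059], [0.044, -0.002, 0.203], [0.429, 0.205, 0.231]]
side 0.9 [[0.014, -0.03, 0.169], [0.065, -0.006, 0.205], [0.263, 0.025, 0.237]]
```

View pics/m2.png

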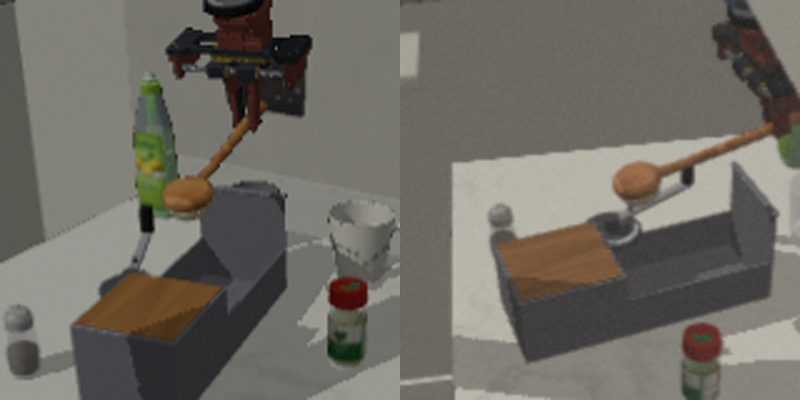

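The brush is fully out. Its head, at (638,180) in the side view, has its lowest visible part near z = 0.17 m, above the 0.142 m plate. I'll raise it slightly for margin and hand in.

```bash
python3 - <<'E'
from h import *
p=np.array(robot.get_ee_pos()); p[2]+=.025; p[0]-=.02
robot.move_l(p.tolist(),.05); robot.pause(.7)
print(robot.get_grip_width(),robot.get_finger_force(),robot.get_t())
viewer.snapshot('wrist'); print(robot.finish_job())
E
```

```text
0.013986990308291558 59.997185468673706 26.625
the job is handed in; nothing more can be done
None
```

The job is handed in at 26.6 s: the keeper lever measured 1.897 rad (notch 1.90), and the brush was tilted out and is held still above the drainer, higher than the end plate. The shaker, jar and lemon were not touched, but I don't have the judge's verdict.

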